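Unlock the rotary tool from its router base and hold it leaning for a bit change

ROBOT

A 6-joint arm with a two-finger parallel gripper is mounted at the origin on the work surface. World frame = base frame: x ahead of the robot, y to its left, z up, the work surface at z = 0. Lengths are in mm, angles in rad, forces in N, time in s.
With the tool pointing down it reaches from about 375 to 925 mm from the base axis. Payload 5.7 kg.
Tool frame: the origin (TCP) lies midway between the tips of the shut fingers; the grasp point (between the pads) lies 19 mm behind it; z points along the fingers, y is the line along which they close (so a half turn about z gives the same grasp; the last joint's range is limited). The gripper opens to 88 mm and grips with 3 to 60 N. Pads are 20 mm wide; open, the fingers measure 115 mm over their backs; the gripper's body (75 mm by 178 mm) begins 61 mm behind the grasp point.
Start: joints at [-1.336, 0.359, 1.51, -0, 1.272, -0.115], TCP at [205.609, -563.637, 222.623] pointing down, gripper open.
Joint ranges: [-2.97, 2.97], [-1.01, 2.36], [0.21, 2.38], [-0.96, 4.11], [0.2, 2.71], [-2.98, 2.98]. Speed limits (rad/s): [2.39, 2.39, 3.14, 3.14, 3.14, 3.14].

INTERFACE

Orientations are given as a unit quaternion [x, y, z, w].
In Python, from workcell import arm gives the robot as it stands.
- The arm moves only by the shell command python3 -m handwheel 'ROWS' [FORCE]. ROWS is JSON, a list of rows, each an object of numbers: "dx", "dy", "dz": the shift along the tool's x, y, z in cm; "yaw": the turn about the tool's z in degrees; "jaw": the opening, from 0 (shut) to 1 (fully open). In form: [{"dx": .., "dy": .., "dz": .., "yaw": .., "jaw": ..}, ...]. A call has 1 to 10 rows; each row shifts and turns the commanded pose from where the row before left it, along the tool's axes as they then stand; what a row does not reach is not made up. A row lasts 1/10 s, in which the tool goes at most 50 mm and 8.59 degrees, less where a joint would pass 70% of its speed; a pose out of reach is approached as far as the arm can. A call with a gripper value outside its range is refused whole. The fingers move at their own pace and stop on an object; FORCE is the grip in N (left out, the last holds). Time passes only in rows, so rows that do not move let the fingers close. It gives the time, the measured TCP pose, the force, the opening and the grip force at its end, in the units of the state.
- arm.get_state(): the state, without advancing time (a new reading comes with each control period).
- arm.read_camera(name): name is "scene" or "side" or "wrist"; returns the picture (420x560x3 uint8, red, green, blue); there is no depth.
- arm.calibration(name): a dict with "fx", "fy", "cx", "cy" (pixels), "k1" (the pictures are not rectified: a ray, as slopes to the right and down, at radius r is drawn at 1 + k1 r^2 times it, then the intrinsics apply), "rvec" (rotation vector, rad) and "tvec" (3), from world to camera coordinates, as OpenCV has them. Camera axes: x right, y down, z forward; pixel columns grow to the right and rows downward; lengths in mm; the calibration is good to about 2 mm. A picture is of the moment at which its call begins: read the wrist's pose just before it. calibration takes no time and is no camera call; for the wrist camera it gives the pose at the moment of the call.
- arm.job_done(): hands the job in; it is judged then, once.
The state is a dict: "time": time; "joints": joint angles; "qvel": joint speeds; "tau": joint torques, N m; "tcp_pos": TCP position; "eef_rot": TCP orientation; "force": force on the tool from outside, world axes, zero at the start; "ft_torque": the same for the moment, N m; "gripper_width": finger opening in mm; "gripper_force": force on a finger pad.
Only numpy, scipy, OpenCV 4.12 (cv2) and the standard library are available. Lean on these libraries where they do the work, as an engineer would, in place of code of your own. Each camera call takes 0.05 s, during which the arm holds its last target. There are 200 camera calls.

TASK

Get the cordless rotary tool ready for a bit change: turn it anticlockwise (seen from above) in its router base until it comes up against its stop and the bayonet is free, draw it straight up out of the base, then lean it over to about 45 degrees with the bit end low and above the aluminium parts tray, the bit's tip 10 to 25 cm above the bench. The program finishes while the gripper still holds the tool there, still and clear of the base and the tray; leave the other things on the bench where they are.

Things in the scene. Friction and masses are not known exactly. Their poses are not given: they have to be found in the camera images.
- rotary_tool: Cordless rotary tool, 0.3 to 0.5 kg, starting nose down in the router base. Origin on its axis, at the shoulder that rests on the collar; z runs from bit to battery. z 0 to 62 mm: round grey body, 48 mm diameter; z 62 to 117: black rectangular battery pack. Nose 30 mm diameter to z -22, collet nut 14 mm to z -36, bit 4 mm to its tip at z -56.
- pack_grip (a point): Middle of the battery pack, on the tool's axis, 90 mm above the shoulder and 27 mm below the pack's top: the place to grip and turn the tool. The pack is 52 mm along x, 36 mm along y (grip across y), 55 mm high. Axes as the tool's.
- lugs (a point): Middle of the tool's two bayonet lugs, on its axis 11 mm below the shoulder. The lugs stick out along the tool's +x and -x (the pack's long direction) to 23 mm from the axis; 10 mm wide, 6 mm high. Axes as the tool's.
- bit_tip (a point): Tip of the bit, on the tool's axis, 56 mm below the shoulder. Axes as the tool's.
- router_base: Router base holding the tool, fixed to the bench: plywood board 150 mm along x, 84 along y, 12 thick, with a round aluminium collar 68 mm across, its top at z = 75 mm, and a turned wooden knob at each end (48 mm high, 56 mm from the centre along +x and -x). Origin under the board's centre, on the collar's axis, z up.
- collar (a point): Centre of the collar's top, on its axis, axes as the router base's. Two lips 6 mm thick round a 35 mm hole hold the lugs down; notches through them lie along +x and -x. The tool starts locked: its x axis 1.05 to 1.35 rad clockwise (from above) of the base's x. It turns easily, no spring, about 2 mm sideways play. Next entry: when it is free.
- knob (a point): Top of the router base's wooden knob on its +x side. Turned anticlockwise, the tool is free when its x (the pack's long side) lines up with the line through the two knobs, give or take 0.15 rad; a hard stop ends the turn about 0.07 rad past lined up, where it also lifts out.
- parts_tray: Shallow open aluminium parts tray, 170 mm along x, 140 mm along y, 25 mm high, walls 4 mm, fixed to the bench; small brass collets lie in it. Origin under its centre, z up. Tray and router base may change sides.
- tape_roll: Bystander, to be left alone: roll of masking tape lying flat, 64 mm across, 19 mm high; origin under its centre.
- sanding_block: Bystander, to be left alone: cork sanding block 75 x 34 x 26 mm; origin under its centre.
- screwdriver: Bystander, to be left alone: screwdriver lying on the bench near the back, about 200 mm long.
- glue_bottle: Bystander, to be left alone: glue bottle, 52 mm across, 130 mm high; origin under its centre.
- screw_jar: Bystander, to be left alone: jar of screws, 60 mm across, 70 mm high; origin under its centre.
- pickup: Bystander, to be left alone: black guitar pickup 85 x 36 x 18 mm; origin under its centre.
- bridge_plate: Bystander, to be left alone: brass bridge plate 80 x 45 x 8 mm; origin under its centre.

How it is judged:
By the outcome, as a careful person would: the job done as asked, in the order asked, and still so for the second after the job is handed in, while the arm keeps its last pose, push and grip.
It also fails if it takes over 58 s, if anything falls off the work surface, if the arm or the gripper's body presses on something with over 40 N, if the wrist force passes 120 N, or if a joint passes its speed limit or range.

## Working session

There is one attempt and no reset: what is moved stays moved. The work goes in short steps, Python scripts to look and compute and a shell command to move; the robot and the scene stay as the last step left them, time stands still between calls to the robot, and variables do not carry over. Pictures are saved under pics/ and viewed, at most 10 in all, crops included, and the job is handed in when it is done.

```bash
mkdir -p pics; ls
cat > h.py <<'E'
import numpy as np, cv2
from workcell import arm
from scipy.spatial.transform import Rotation as R
def cal(n):
    c=arm.calibration(n); return c
def ray(c,u,v):
    x=(u-c['cx'])/c['fx']; y=(v-c['cy'])/c['fy']; a,b=x,y
    for _ in range(20):
        s=1+c['k1']*(a*a+b*b); a,b=x/s,y/s
    Rm=cv2.Rodrigues(np.array(c['rvec'],float))[0]; t=np.array(c['tvec'],float)
    d=Rm.T@np.array([a,b,1]); return -Rm.T@t, d/np.linalg.norm(d)
def onz(c,u,v,z):
    o,d=ray(c,u,v); return o+d*(z-o[2])/d[2]
def proj(c,p):
    Rm=cv2.Rodrigues(np.array(c['rvec'],float))[0]; q=Rm@np.array(p,float)+np.array(c['tvec'],float)
    a,b=q[:2]/q[2]; s=1+c['k1']*(a*a+b*b); return c['fx']*a*s+c['cx'],c['fy']*b*s+c['cy']
def save(n,f):
    im=arm.read_camera(n); cv2.imwrite('pics/'+f,im[:,:,::-1]); return im
E
python3 - <<'E'
from h import *
for n in ('scene','side'):
    save(n,n+'0.png'); c=cal(n); print(n,c, ray(c,280,210))
s=arm.get_state();print(s)
E
```

```text
pics
scene {'fx': 435.29192682311225, 'fy': 435.29192682311225, 'cx': 273.8303047131927, 'cy': 203.91196322360227, 'k1': 0.00967736443782876, 'rvec': array([ 1.82428972,  1.51076001, -0.70563534]), 'tvec': array([ -92.88788595, -256.46440216, 1584.50581028])} (array([1375.57232329, -171.93782157,  814.43169182]), array([-0.74395567,  0.15935735, -0.6489493 ]))
side {'fx': 533.5672770191851, 'fy': 533.5672770191851, 'cx': 271.69791602168107, 'cy': 216.40863481754855, 'k1': 0.004491284588087167, 'rvec': array([ 0.53203339, -2.65121188,  1.24066509]), 'tvec': array([ 532.29597086,  259.79456152, 1327.36051946])} (array([ 162.77014403,  992.08712294, 1049.75577355]), array([ 0.28435869, -0.72141917, -0.63142262]))
{'time': 0.1, 'joints': array([-1.33605800e+00,  3.59426871e-01,  1.51128579e+00, -1.45021590e-05,
        1.27250439e+00, -1.15107398e-01]), 'qvel': array([-0.00090292, -0.00238326, -0.00277196,  0.00119627, -0.00015398,
        0.00104101]), 'tau': array([ 5.62812274e-04, -5.16355312e+01, -2.71406472e+01,  6.76626759e-02,
        2.76952906e-02, -3.16084925e-05]), 'tcp_pos': array([ 205.49400432, -563.07025826,  221.91190702]), 'eef_rot': array([ 9.84739269e-01,  1.74034225e-01, -5.54696687e-05, -8.10329345e-04]), 'force': array([0.88284364, 0.31927242, 0.55056989]), 'ft_torque': array([-0.04442763,  0.01691298,  0.02300233]), 'gripper_force': 0.0, 'gripper_width': 88.15130671308627}
```

View pics/scene0.png

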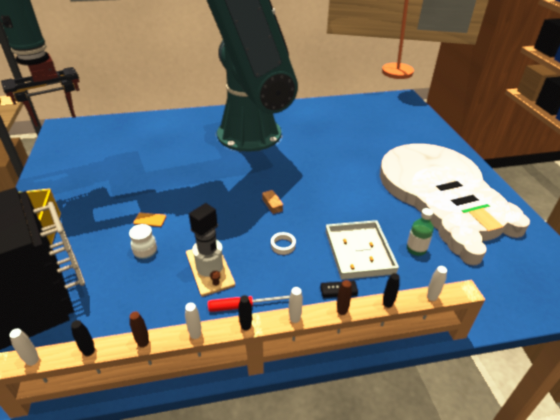

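View pics/side0.png

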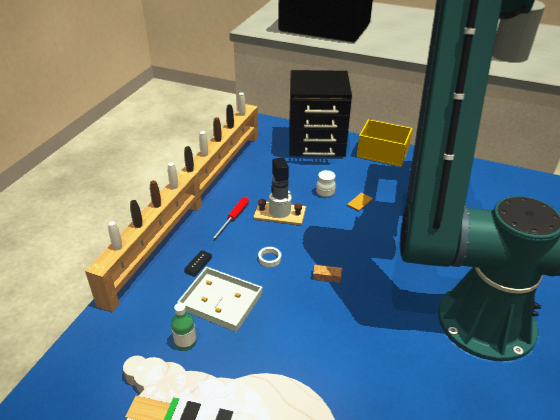

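The scene picture shows the tool and base around (208,255), knob at (215,277), and the tray at (360,248). In the side picture the base is at (280,210), with the tool up to (280,165), and the tray at (220,297). Next I measure them, with a zoomed crop of each.

Run:
```python
from h import *
cs,cd=cal('scene'),cal('side')
for n,p in (('board s',onz(cs,209,268,12)),('board d',onz(cd,280,214,12)),('tray s',onz(cs,361,249,0)),('tray d',onz(cd,220,298,0)),('packtop s',onz(cs,203,212,192)),('packtop d',onz(cd,280,162,192))): print(n,p.round())
a=cv2.imread('pics/scene0.png')[190:310,150:270]; b=cv2.imread('pics/side0.png')[145:235,240:330]
cv2.imwrite('pics/crop.png',np.hstack([cv2.resize(a,(400,400),interpolation=2),cv2.resize(b,(400,400),interpolation=2)]))
```

```text
board s [ 638. -189.   12.]
board d [ 623. -176.   12.]
tray s [634. 205.   0.]
tray d [644. 188.   0.]
packtop s [ 638. -186.  192.]
packtop d [ 630. -189.  192.]
```

View pics/crop.png

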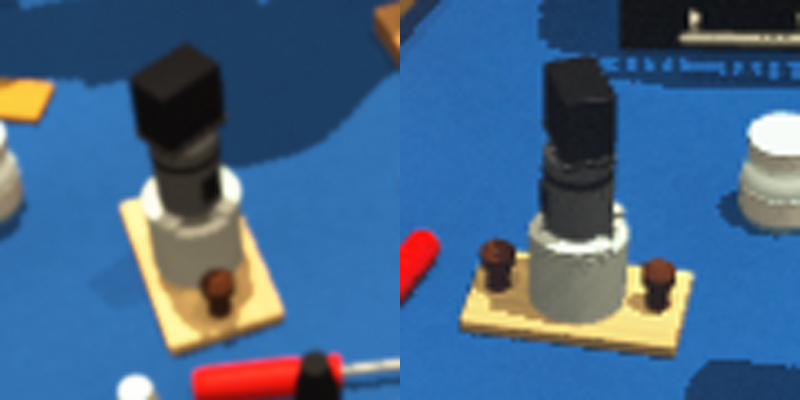

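The crop shows the pack's top near (178,70) in the scene half, knob tops at (497,246) and (659,266) in the side half, and one knob at (216,276) in the scene half. I triangulate these and then go above for a wrist view.

Run:
```python
from h import *
cs,cd=cal('scene'),cal('side')
S=lambda u,v:(150+.3*u,190+.3*v); D=lambda u,v:(240+.225*u,145+.225*v)
k1=onz(cd,*D(497,246),46);k2=onz(cd,*D(659,267),46);k3=onz(cs,*S(217,276),46)
print(k1,k2,k3,(k1+k2)/2,np.linalg.norm(k1-k2)); e=k1-k2;print('yaw',np.degrees(np.arctan2(e[1],e[0])))
im=cv2.imread('pics/crop.png'); g=np.clip(im.astype(float)*5,0,255).astype('uint8')
cv2.imwrite('pics/crop2.png',np.hstack([g[20:200,90:270],g[40:220,490:670]]).repeat(2,0).repeat(2,1))
s=arm.get_state();Rm=R.from_quat(s['eef_rot']).as_matrix();print(Rm)
c=cal('wrist'); print(c['fx'],c['cx'],c['cy'],[x.round(3) for x in ray(c,c['cx'],c['cy'])])
o,_=ray(c,1,1);Rc=cv2.Rodrigues(c['rvec'])[0]
print('cam in tool',Rm.T@(o-s['tcp_pos']),(Rc@Rm).round(3))
```

```text
[ 430.44901752 -282.34940681   46.        ] [ 322.74202187 -302.44585585   46.        ] [ 686.93579293 -175.87623147   46.        ] [ 376.59551969 -292.39763133   46.        ] 109.56579838996355
yaw 10.56897052635389
[[ 9.39424171e-01  3.42756582e-01 -3.91296402e-04]
 [ 3.42756762e-01 -9.39422864e-01  1.57661901e-03]
 [ 1.72803757e-04 -1.61523350e-03 -9.99998681e-01]]
304.29715038642803 281.9775549086414 206.14247884181094 [array([ 272.152, -540.205,  384.601]), array([-0.243, -0.087, -0.966])]
cam in tool [  70.48535199    1.1046672  -162.67904342] [[-0.001  1.    -0.   ]
 [-0.966 -0.001 -0.259]
 [-0.259 -0.     0.966]]
```

View pics/crop2.png

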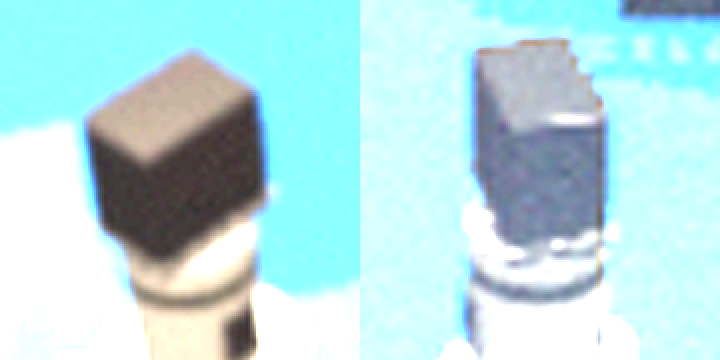

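The enhanced crop shows the pack's top corners: scene half (88,122),(193,50),(258,95),(150,160); side half (475,50),(568,42),(605,118),(517,127). I forgot the 400 px offset for the side half in the last computation.

Run:
```python
from h import *
cs,cd=cal('scene'),cal('side')
S=lambda u,v:(150+.3*u,190+.3*v); D=lambda u,v:(240+.225*(u-400),145+.225*v)
k1=onz(cd,*D(497,246),46);k2=onz(cd,*D(659,267),46)
print(k1,k2,(k1+k2)/2,np.linalg.norm(k1-k2)); e=k1-k2;print('base yaw',np.degrees(np.arctan2(e[1],e[0])))
for n,P in (('s',[onz(cs,*S(90+u/2,20+v/2),192) for u,v in((88,122),(193,50),(258,95),(150,160))]),('d',[onz(cd,*D(490+u/2,40+v/2),192) for u,v in((115,50),(208,42),(245,118),(157,127))])):
    P=np.array(P); print(n,P.mean(0)); 
    for i in range(4):
        d=P[(i+1)%4]-P[i]; print(np.linalg.norm(d),np.degrees(np.arctan2(d[1],d[0])))
# tray
for n,c in(('scene',cs),('side',cd)):
    print(n)
T=[onz(cs,u,v,25) for u,v in((327,224),(382,221),(397,268),(337,277))]
print(np.array(T).round(),np.mean(T,0))
T=[onz(cd,u,v,25) for u,v in((206,268),(263,291),(233,329),(178,303))]
print(np.array(T).round(),np.mean(T,0))
```

```text
[ 683.30259605 -176.5119412    46.        ] [ 572.82230957 -197.77573545   46.        ] [ 628.06245281 -187.14383832   46.        ] 112.50796703809472
base yaw 10.894321406327318
s [ 637.31803557 -186.25279742  192.        ]
47.462936745068745 130.29964175455103
33.50937231209908 35.4082305604814
45.00180400972828 -55.006499075587676
29.22639555609123 -140.09888940773095
d [ 626.07779144 -183.3038775   192.        ]
30.52066839484668 -148.53860278985454
44.591035660804884 126.95762818740131
28.40731040302832 32.8446645741235
45.52286306624796 -50.46612485024173
scene
side
[[551. 135.  25.]
 [567. 285.  25.]
 [734. 257.  25.]
 [734. 106.  25.]] [646.39198894 195.56852318  25.        ]
[[715. 127.  25.]
 [541. 143.  25.]
 [559. 283.  25.]
 [722. 263.  25.]] [634.36057764 203.83765927  25.        ]
```

The measurements agree:

| Quantity | Value |
|---|---|
| Base centre | about (630,-186) |
| Base yaw | about 11° |
| Pack long axis | about -53°, so about 64° clockwise, within the stated range |
| Tray centre | about (640,200) |

The moves offer no tilt, only yaw about the tool's z. Before grasping I'll check in free air how an out-of-reach pose is approached, going straight up.

```bash
python3 -m handwheel '[{"dz":-5},{"dz":-5},{"dz":-5},{"dz":-5},{"dz":-5},{"dz":-5},{"dz":-5},{"dz":-5},{"dz":-5},{"dz":-5}]'; python3 -c "
from h import *
s=arm.get_state();print(s['joints'].round(3),s['tcp_pos'],R.from_quat(s['eef_rot']).as_matrix()[:,2])"
```

```text
[-1.336  0.359  1.511 -0.     1.273 -0.115] [ 205.49400432 -563.07025826  221.91190702] [-3.91296402e-04  1.57661901e-03 -9.99998681e-01]schema error: expected keys dx, dy, dz, yaw, jaw
```

```bash
cat > st.py <<'E'
from h import *
s=arm.get_state();print(s['time'],s['joints'].round(3),s['tcp_pos'].round(1),'z',R.from_quat(s['eef_rot']).as_matrix()[:,2].round(3),'y',R.from_quat(s['eef_rot']).as_matrix()[:,1].round(3))
E
python3 -m handwheel '[{"dx":0,"dy":0,"dz":-5,"yaw":0,"jaw":1},{"dx":0,"dy":0,"dz":-5,"yaw":0,"jaw":1},{"dx":0,"dy":0,"dz":-5,"yaw":0,"jaw":1},{"dx":0,"dy":0,"dz":-5,"yaw":0,"jaw":1},{"dx":0,"dy":0,"dz":-5,"yaw":0,"jaw":1},{"dx":0,"dy":0,"dz":-5,"yaw":0,"jaw":1},{"dx":0,"dy":0,"dz":-5,"yaw":0,"jaw":1},{"dx":0,"dy":0,"dz":-5,"yaw":0,"jaw":1},{"dx":0,"dy":0,"dz":-5,"yaw":0,"jaw":1},{"dx":0,"dy":0,"dz":-5,"yaw":0,"jaw":1}]'; python3 st.py
```

```text
time: 1.1
tcp_pos: [205.5, -563.2, 718.9]
eef_rot: [0.985, 0.174, 0.0, 0.001]
force: [0.1, -2.8, 0.7]
gripper_width: 88.1
gripper_force: 0.0
1.1 [-1.336  0.401  0.267 -0.     2.472 -0.115] [ 205.5 -563.2  718.9] z [ 0.    -0.002 -1.   ] y [ 0.343 -0.939  0.002]
```

```bash
python3 -m handwheel '[{"dx":0,"dy":0,"dz":-5,"yaw":0,"jaw":1},{"dx":0,"dy":0,"dz":-5,"yaw":0,"jaw":1},{"dx":0,"dy":0,"dz":-5,"yaw":0,"jaw":1},{"dx":0,"dy":0,"dz":-5,"yaw":0,"jaw":1}]'; python3 st.py
```

```text
time: 1.5
tcp_pos: [179.0, -491.1, 794.5]
eef_rot: [0.984, 0.174, 0.007, 0.039]
force: [0.2, 0.1, -0.2]
gripper_width: 87.9
gripper_force: 0.0
1.5 [-1.362  0.295  0.215  0.02   2.552 -0.123] [ 179.  -491.1  794.5] z [ 0.027 -0.075 -0.997] y [ 0.342 -0.936  0.08 ]
```

Out-of-reach poses do get tilted. Next, does the tilt persist when coming back?

```bash
python3 -m handwheel '[{"dx":0,"dy":0,"dz":-5,"yaw":0,"jaw":1},{"dx":0,"dy":0,"dz":-5,"yaw":0,"jaw":1},{"dx":0,"dy":0,"dz":-5,"yaw":0,"jaw":1},{"dx":0,"dy":0,"dz":-5,"yaw":0,"jaw":1}]'; python3 st.py;  python3 -m handwheel '[{"dx":0,"dy":0,"dz":5,"yaw":0,"jaw":1},{"dx":0,"dy":0,"dz":5,"yaw":0,"jaw":1},{"dx":0,"dy":0,"dz":5,"yaw":0,"jaw":1},{"dx":0,"dy":0,"dz":5,"yaw":0,"jaw":1}]'; python3 st.py
```

```text
time: 1.9
tcp_pos: [150.3, -412.0, 852.0]
eef_rot: [0.981, 0.173, 0.014, 0.08]
force: [-0.2, -0.4, -0.0]
gripper_width: 87.7
gripper_force: 0.0
1.9 [-1.405  0.17   0.215  0.057  2.596 -0.133] [ 150.3 -412.   852. ] z [ 0.055 -0.152 -0.987] y [ 0.338 -0.927  0.162]
time: 2.3
tcp_pos: [161.2, -441.8, 663.6]
eef_rot: [0.982, 0.173, 0.014, 0.08]
force: [-0.2, -0.6, 0.4]
gripper_width: 87.5
gripper_force: 0.0
2.3 [-1.39  -0.024  0.97   0.031  2.035 -0.153] [ 161.2 -441.8  663.6] z [ 0.056 -0.152 -0.987] y [ 0.338 -0.927  0.162]
```

Tilt persists, so it can be built up on purpose. Before the grasp I need it back at vertical, so I'll push inward at the inner limit.

```bash
python3 -m handwheel '[{"dx":0,"dy":-5,"dz":0,"yaw":0,"jaw":1},{"dx":0,"dy":-5,"dz":0,"yaw":0,"jaw":1},{"dx":0,"dy":-5,"dz":0,"yaw":0,"jaw":1},{"dx":0,"dy":-5,"dz":0,"yaw":0,"jaw":1},{"dx":0,"dy":-5,"dz":0,"yaw":0,"jaw":1},{"dx":0,"dy":-5,"dz":0,"yaw":0,"jaw":1}]'; python3 st.py
```

```text
time: 2.9
tcp_pos: [62.5, -171.4, 619.0]
eef_rot: [0.981, 0.175, 0.014, 0.08]
force: [-2.3, 0.4, 0.4]
gripper_width: 87.8
gripper_force: 0.0
2.9 [-1.828 -0.518  1.378  0.11   2.146 -0.544] [  62.5 -171.4  619. ] z [ 0.055 -0.151 -0.987] y [ 0.341 -0.926  0.161]
```

```bash
python3 -m handwheel '[{"dx":0,"dy":5,"dz":0,"yaw":0,"jaw":1},{"dx":0,"dy":5,"dz":0,"yaw":0,"jaw":1},{"dx":0,"dy":5,"dz":0,"yaw":0,"jaw":1},{"dx":0,"dy":5,"dz":0,"yaw":0,"jaw":1},{"dx":0,"dy":3,"dz":5,"yaw":0,"jaw":1},{"dx":0,"dy":0,"dz":5,"yaw":0,"jaw":1},{"dx":0,"dy":0,"dz":5,"yaw":0,"jaw":1},{"dx":0,"dy":0,"dz":5,"yaw":0,"jaw":1},{"dx":0,"dy":0,"dz":5,"yaw":0,"jaw":1},{"dx":0,"dy":-2,"dz":5,"yaw":0,"jaw":1}]'; python3 st.py;python3 -m handwheel '[{"dx":0,"dy":-5,"dz":0,"yaw":0,"jaw":1},{"dx":0,"dy":-5,"dz":0,"yaw":0,"jaw":1},{"dx":0,"dy":-3,"dz":0,"yaw":0,"jaw":1}]'; python3 st.py
```

```text
time: 3.9
tcp_pos: [145.7, -406.4, 364.4]
eef_rot: [0.982, 0.173, 0.014, 0.079]
force: [-0.1, -0.7, -0.4]
gripper_width: 87.6
gripper_force: 0.0
3.9 [-1.415 -0.104  1.724  0.032  1.363 -0.198] [ 145.7 -406.4  364.4] z [ 0.056 -0.151 -0.987] y [ 0.338 -0.927  0.161]
time: 4.2
tcp_pos: [101.0, -281.1, 343.7]
eef_rot: [0.982, 0.173, 0.014, 0.077]
force: [-0.9, -0.1, -0.3]
gripper_width: 87.8
gripper_force: 0.0
4.2 [-1.522 -0.336  1.932  0.049  1.397 -0.306] [ 101.  -281.1  343.7] z [ 0.055 -0.146 -0.988] y [ 0.338 -0.928  0.156]
```

```bash
python3 -m handwheel '[{"dx":0,"dy":0,"dz":5,"yaw":0,"jaw":1},{"dx":0,"dy":0,"dz":5,"yaw":0,"jaw":1},{"dx":0,"dy":0,"dz":5,"yaw":0,"jaw":1}]'; python3 st.py
```

```text
time: 4.5
tcp_pos: [109.9, -308.0, 197.1]
eef_rot: [0.981, 0.173, 0.014, 0.081]
force: [0.6, -1.0, -0.8]
gripper_width: 88.1
gripper_force: 0.0
4.5 [-1.493 -0.128  2.177  0.054  0.934 -0.3  ] [ 109.9 -308.   197.1] z [ 0.056 -0.154 -0.986] y [ 0.337 -0.927  0.164]
```

```bash
python3 -m handwheel '[{"dx":0,"dy":-3,"dz":3,"yaw":0,"jaw":1},{"dx":0,"dy":-3,"dz":3,"yaw":0,"jaw":1},{"dx":0,"dy":-3,"dz":0,"yaw":0,"jaw":1}]'; python3 st.py
```

```text
time: 4.8
tcp_pos: [85.9, -243.8, 135.5]
eef_rot: [0.982, 0.173, 0.013, 0.072]
force: [-0.4, 0.4, 0.5]
gripper_width: 88.0
gripper_force: 0.0
4.8 [-1.585 -0.125  2.376  0.078  0.754 -0.416] [  85.9 -243.8  135.5] z [ 0.051 -0.138 -0.989] y [ 0.338 -0.929  0.147]
```

Inner-limit pushing is weak. Tilt grows outward at the outer limit, so undo it by pushing outward from the opposite azimuth (about 110°). I'll work out that route.

```bash
cat > go.py <<'E'
from h import *
import sys
# waypoints world "x,y,z" -> tool-axis shifts in cm, successive
s=arm.get_state();M=R.from_quat(s['eef_rot']).as_matrix();p=s['tcp_pos']
for a in sys.argv[1:]:
    w=np.array(eval(a),float);d=M.T@(w-p)/10;L=np.linalg.norm(d);n=int(np.ceil(L/5));print(a,d.round(2),'rows',n,'each',(d/max(n,1)).round(2));p=w
E
python3 go.py 130,-330,450 350,-100,550 350,150,550 100,430,600 -150,410,600
```

```text
130,-330,450 [  1.23  14.13 -29.69] rows 7 each [ 0.18  2.02 -4.24]
350,-100,550 [ 28.56 -12.46 -11.93] rows 7 each [ 4.08 -1.78 -1.7 ]
350,150,550 [  8.56 -23.24  -3.44] rows 6 each [ 1.43 -3.87 -0.57]
100,430,600 [-13.9  -33.75 -10.09] rows 8 each [-1.74 -4.22 -1.26]
-150,410,600 [-24.17  -6.6   -1.01] rows 6 each [-4.03 -1.1  -0.17]
```

```bash
python3 -m handwheel '[{"dx":0.2,"dy":2,"dz":-4.2,"yaw":0,"jaw":1},{"dx":0.2,"dy":2,"dz":-4.2,"yaw":0,"jaw":1},{"dx":0.2,"dy":2,"dz":-4.2,"yaw":0,"jaw":1},{"dx":0.2,"dy":2,"dz":-4.2,"yaw":0,"jaw":1},{"dx":0.2,"dy":2,"dz":-4.2,"yaw":0,"jaw":1},{"dx":0.2,"dy":2,"dz":-4.2,"yaw":0,"jaw":1},{"dx":0.2,"dy":2,"dz":-4.2,"yaw":0,"jaw":1},{"dx":4.1,"dy":-1.8,"dz":-1.7,"yaw":0,"jaw":1},{"dx":4.1,"dy":-1.8,"dz":-1.7,"yaw":0,"jaw":1},{"dx":4.1,"dy":-1.8,"dz":-1.7,"yaw":0,"jaw":1}]'
python3 -m handwheel '[{"dx":4.1,"dy":-1.8,"dz":-1.7,"yaw":0,"jaw":1},{"dx":4.1,"dy":-1.8,"dz":-1.7,"yaw":0,"jaw":1},{"dx":4.1,"dy":-1.8,"dz":-1.7,"yaw":0,"jaw":1},{"dx":4.1,"dy":-1.8,"dz":-1.7,"yaw":0,"jaw":1},{"dx":1.5,"dy":-4,"dz":-0.6,"yaw":0,"jaw":1},{"dx":1.5,"dy":-4,"dz":-0.6,"yaw":0,"jaw":1},{"dx":1.5,"dy":-4,"dz":-0.6,"yaw":0,"jaw":1},{"dx":1.5,"dy":-4,"dz":-0.6,"yaw":0,"jaw":1},{"dx":1.5,"dy":-4,"dz":-0.6,"yaw":0,"jaw":1},{"dx":1.5,"dy":-4,"dz":-0.6,"yaw":0,"jaw":1}]'; python3 st.py
python3 -m handwheel '[{"dx":0,"dy":0,"dz":0,"yaw":-8.5,"jaw":1},{"dx":0,"dy":0,"dz":0,"yaw":-8.5,"jaw":1},{"dx":0,"dy":0,"dz":0,"yaw":-8.5,"jaw":1},{"dx":0,"dy":0,"dz":0,"yaw":-8.5,"jaw":1},{"dx":0,"dy":0,"dz":0,"yaw":-8.5,"jaw":1},{"dx":0,"dy":0,"dz":0,"yaw":-8.5,"jaw":1},{"dx":0,"dy":0,"dz":0,"yaw":-8.5,"jaw":1},{"dx":0,"dy":0,"dz":0,"yaw":-8.5,"jaw":1},{"dx":0,"dy":0,"dz":0,"yaw":-8.5,"jaw":1},{"dx":0,"dy":0,"dz":0,"yaw":-8.5,"jaw":1}]'; python3 st.py; python3 go.py 100,430,600 -150,410,600
```

```text
time: 5.8
tcp_pos: [226.5, -226.9, 491.5]
eef_rot: [0.982, 0.172, 0.013, 0.073]
force: [1.2, -0.2, 0.0]
gripper_width: 88.1
gripper_force: 0.0
time: 6.8
tcp_pos: [352.4, 164.3, 547.1]
eef_rot: [0.982, 0.174, 0.013, 0.073]
force: [1.3, 0.8, 0.2]
gripper_width: 87.8
gripper_force: 0.0
6.8 [ 0.405 -0.088  1.296 -0.16   1.937  1.569] [352.4 164.3 547.1] z [ 0.052 -0.139 -0.989] y [ 0.339 -0.929  0.149]
time: 7.8
tcp_pos: [352.8, 162.4, 546.9]
eef_rot: [0.605, 0.793, -0.04, 0.063]
force: [1.3, 0.1, -0.1]
gripper_width: 87.9
gripper_force: 0.0
7.8 [ 0.4   -0.089  1.297 -0.159  1.937  0.074] [352.8 162.4 546.9] z [ 0.051 -0.139 -0.989] y [0.964 0.266 0.012]
100,430,600 [ 31.34 -17.19 -10.27] rows 8 each [ 3.92 -2.15 -1.28]
-150,410,600 [  4.62 -24.63  -0.99] rows 6 each [ 0.77 -4.11 -0.17]
```

```bash
python3 -m handwheel '[{"dx":3.9,"dy":-2.15,"dz":-1.3,"yaw":0,"jaw":1},{"dx":3.9,"dy":-2.15,"dz":-1.3,"yaw":0,"jaw":1},{"dx":3.9,"dy":-2.15,"dz":-1.3,"yaw":0,"jaw":1},{"dx":3.9,"dy":-2.15,"dz":-1.3,"yaw":0,"jaw":1},{"dx":3.9,"dy":-2.15,"dz":-1.3,"yaw":0,"jaw":1},{"dx":3.9,"dy":-2.15,"dz":-1.3,"yaw":0,"jaw":1},{"dx":3.9,"dy":-2.15,"dz":-1.3,"yaw":0,"jaw":1},{"dx":3.9,"dy":-2.15,"dz":-1.3,"yaw":0,"jaw":1}]'
python3 go.py -190,520,680 -324,890,680
```

```text
time: 8.6
tcp_pos: [100.2, 431.3, 601.7]
eef_rot: [0.607, 0.791, -0.04, 0.063]
force: [1.2, 0.5, 0.5]
gripper_width: 87.9
gripper_force: 0.0
-190,520,680 [ 14.73 -25.6  -10.48] rows 7 each [ 2.1  -3.66 -1.5 ]
-324,890,680 [38.77 -3.3  -5.86] rows 8 each [ 4.85 -0.41 -0.73]
```

```bash
python3 -m handwheel '[{"dx":2.1,"dy":-3.7,"dz":-1.5,"yaw":0,"jaw":1},{"dx":2.1,"dy":-3.7,"dz":-1.5,"yaw":0,"jaw":1},{"dx":2.1,"dy":-3.7,"dz":-1.5,"yaw":0,"jaw":1},{"dx":2.1,"dy":-3.7,"dz":-1.5,"yaw":0,"jaw":1},{"dx":2.1,"dy":-3.7,"dz":-1.5,"yaw":0,"jaw":1},{"dx":2.1,"dy":-3.7,"dz":-1.5,"yaw":0,"jaw":1},{"dx":2.1,"dy":-3.7,"dz":-1.5,"yaw":0,"jaw":1}]'; python3 st.py
python3 -m handwheel '[{"dx":4.9,"dy":-0.4,"dz":-0.7,"yaw":0,"jaw":1},{"dx":4.9,"dy":-0.4,"dz":-0.7,"yaw":0,"jaw":1},{"dx":4.9,"dy":-0.4,"dz":-0.7,"yaw":0,"jaw":1},{"dx":4.9,"dy":-0.4,"dz":-0.7,"yaw":0,"jaw":1},{"dx":4.9,"dy":-0.4,"dz":-0.7,"yaw":0,"jaw":1}]';python3 st.py
```

```text
time: 9.3
tcp_pos: [-192.8, 518.1, 680.4]
eef_rot: [0.607, 0.791, -0.04, 0.063]
force: [0.7, 1.3, 0.6]
gripper_width: 87.6
gripper_force: 0.0
9.3 [ 1.814  0.359  0.448 -0.027  2.483  1.531] [-192.8  518.1  680.4] z [ 0.052 -0.14  -0.989] y [0.965 0.26  0.014]
time: 9.8
tcp_pos: [-247.4, 677.3, 596.1]
eef_rot: [0.608, 0.793, -0.02, 0.033]
force: [0.3, -0.0, 0.5]
gripper_width: 87.8
gripper_force: 0.0
9.8 [ 1.829  0.613  0.216 -0.011  2.389  1.559] [-247.4  677.3  596.1] z [ 0.027 -0.072 -0.997] y [0.966 0.26  0.007]
```

```bash
python3 -m handwheel '[{"dx":4.9,"dy":-0.4,"dz":-0.7,"yaw":0,"jaw":1},{"dx":4.9,"dy":-0.4,"dz":-0.7,"yaw":0,"jaw":1}]';python3 st.py
```

```text
time: 10.0
tcp_pos: [-263.9, 724.6, 560.1]
eef_rot: [0.609, 0.793, -0.007, 0.012]
force: [0.1, -0.4, -0.5]
gripper_width: 87.7
gripper_force: 0.0
10.0 [ 1.832  0.659  0.216 -0.004  2.295  1.567] [-263.9  724.6  560.1] z [ 0.01  -0.027 -1.   ] y [0.966 0.259 0.003]
```

```bash
python3 -m handwheel '[{"dx":4.9,"dy":0,"dz":0,"yaw":0,"jaw":1},{"dx":1,"dy":0,"dz":0,"yaw":0,"jaw":1}]';python3 st.py
```

```text
time: 10.2
tcp_pos: [-269.6, 755.8, 532.3]
eef_rot: [0.609, 0.793, -0.001, 0.003]
force: [0.3, 0.3, -1.0]
gripper_width: 88.0
gripper_force: 0.0
10.2 [ 1.828e+00  6.930e-01  2.190e-01 -1.000e-03  2.236e+00  1.565e+00] [-269.6  755.8  532.3] z [ 0.002 -0.005 -1.   ] y [0.966 0.259 0.001]
```

```bash
python3 go.py 300,400,480 630,-186,340
```

```text
300,400,480 [-49.08  45.8    5.56] rows 14 each [-3.51  3.27  0.4 ]
630,-186,340 [-65.06  16.7   14.39] rows 14 each [-4.65  1.19  1.03]
```

```bash
python3 -m handwheel '[{"dx":-3.5,"dy":3.3,"dz":0.4,"yaw":0,"jaw":1},{"dx":-3.5,"dy":3.3,"dz":0.4,"yaw":0,"jaw":1},{"dx":-3.5,"dy":3.3,"dz":0.4,"yaw":0,"jaw":1},{"dx":-3.5,"dy":3.3,"dz":0.4,"yaw":0,"jaw":1},{"dx":-3.5,"dy":3.3,"dz":0.4,"yaw":0,"jaw":1},{"dx":-3.5,"dy":3.3,"dz":0.4,"yaw":0,"jaw":1},{"dx":-3.5,"dy":3.3,"dz":0.4,"yaw":0,"jaw":1},{"dx":-3.5,"dy":3.3,"dz":0.4,"yaw":0,"jaw":1},{"dx":-3.5,"dy":3.3,"dz":0.4,"yaw":0,"jaw":1},{"dx":-3.5,"dy":3.3,"dz":0.4,"yaw":0,"jaw":1}]'
python3 -m handwheel '[{"dx":-3.5,"dy":3.3,"dz":0.4,"yaw":0,"jaw":1},{"dx":-3.5,"dy":3.3,"dz":0.4,"yaw":0,"jaw":1},{"dx":-3.5,"dy":3.3,"dz":0.4,"yaw":0,"jaw":1},{"dx":-3.5,"dy":3.3,"dz":0.4,"yaw":0,"jaw":1},{"dx":-4.6,"dy":1.2,"dz":1,"yaw":0,"jaw":1},{"dx":-4.6,"dy":1.2,"dz":1,"yaw":0,"jaw":1},{"dx":-4.6,"dy":1.2,"dz":1,"yaw":0,"jaw":1},{"dx":-4.6,"dy":1.2,"dz":1,"yaw":0,"jaw":1},{"dx":-4.6,"dy":1.2,"dz":1,"yaw":0,"jaw":1},{"dx":-4.6,"dy":1.2,"dz":1,"yaw":0,"jaw":1}]'
python3 st.py; python3 go.py 630,-186,340
```

```text
time: 11.2
tcp_pos: [141.0, 499.9, 498.6]
eef_rot: [0.609, 0.794, 0.001, -0.0]
force: [0.8, 0.5, 0.7]
gripper_width: 87.7
gripper_force: 0.0
time: 12.2
tcp_pos: [444.8, 151.2, 422.3]
eef_rot: [0.609, 0.793, 0.001, 0.0]
force: [0.7, 0.1, 1.1]
gripper_width: 87.9
gripper_force: 0.0
12.2 [ 1.800e-01  3.600e-02  1.446e+00  1.000e-03  1.657e+00 -8.200e-02] [444.8 151.2 422.3] z [ 0.002  0.001 -1.   ] y [0.966 0.259 0.002]
630,-186,340 [-37.37   9.14   8.21] rows 8 each [-4.67  1.14  1.03]
```

```bash
python3 -m handwheel '[{"dx":-4.7,"dy":1.1,"dz":1,"yaw":0,"jaw":1},{"dx":-4.7,"dy":1.1,"dz":1,"yaw":0,"jaw":1},{"dx":-4.7,"dy":1.1,"dz":1,"yaw":0,"jaw":1},{"dx":-4.7,"dy":1.1,"dz":1,"yaw":0,"jaw":1},{"dx":-4.7,"dy":1.1,"dz":1,"yaw":0,"jaw":1},{"dx":-4.7,"dy":1.1,"dz":1,"yaw":0,"jaw":1},{"dx":-4.7,"dy":1.1,"dz":1,"yaw":0,"jaw":1},{"dx":-4.5,"dy":1.3,"dz":1,"yaw":0,"jaw":1},{"dx":0,"dy":0,"dz":0,"yaw":0,"jaw":1}]'
python3 - <<'E'
from h import *
import pickle
c=cal('wrist'); im=save('wrist','w1.png'); pickle.dump(c,open('w1.pkl','wb'))
g=np.clip(im[:,:,::-1].astype(float)*2.2,0,255).astype('uint8'); cv2.imwrite('pics/w1b.png',g)
import st
E
```

```text
time: 13.1
tcp_pos: [629.6, -189.7, 339.0]
eef_rot: [0.61, 0.792, -0.0, -0.001]
force: [-0.6, 0.7, -0.6]
gripper_width: 87.8
gripper_force: 0.0
13.15 [-3.950e-01  3.690e-01  1.209e+00  1.000e-03  1.566e+00 -6.540e-01] [ 628.7 -186.9  340.1] z [-0.002  0.002 -1.   ] y [ 0.967  0.256 -0.001]
```

View pics/w1b.png

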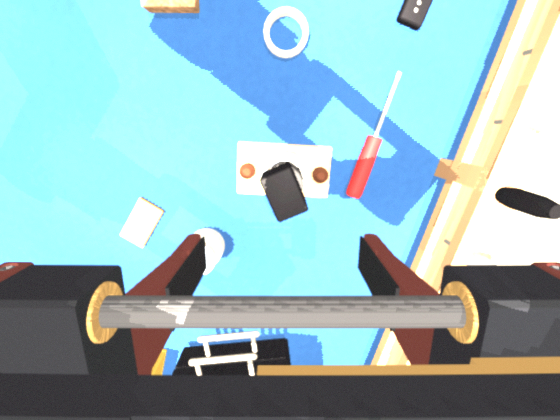

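The wrist picture shows the base board at (285,170), knobs at (247,171) and (320,175), and the pack's top at (285,192). I zoom in on it with more contrast.

Run:
```python
import cv2,numpy as np
im=cv2.imread('pics/w1.png')[130:235,225:345]
a=cv2.resize(im,None,fx=5,fy=5,interpolation=2).astype(float)
cv2.imwrite('pics/w1c.png',np.clip(a*4,0,255).astype('uint8'))
```

```text
(no output)
```

View pics/w1c.png

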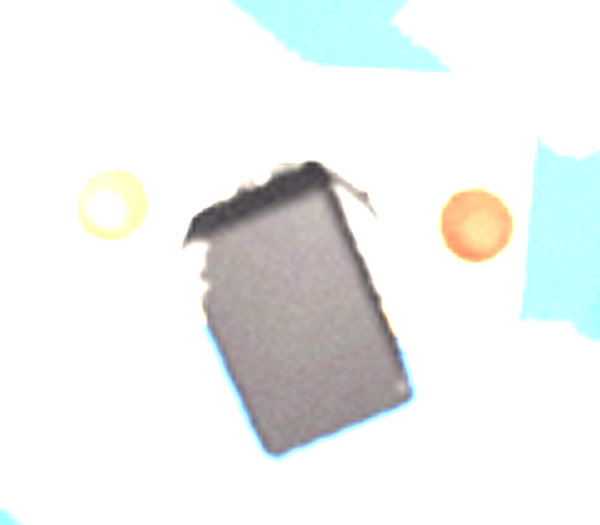

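The crop gives the pack's top corners as (195,242),(327,190),(411,395),(272,455) and the knob tops as (112,205),(477,225).

```bash
python3 - <<'E'
from h import *
import pickle
c=pickle.load(open('w1.pkl','rb')); f=lambda u,v,z:onz(c,225+u/5,130+v/5,z)
P=np.array([f(u,v,192) for u,v in((195,242),(327,190),(411,395),(272,455))]);print(P.mean(0))
for i in range(4):
    d=P[(i+1)%4]-P[i]; print(np.linalg.norm(d[:2]),np.degrees(np.arctan2(d[1],d[0])))
k1,k2=f(112,205,48),f(477,225,48);print(k1,k2,(k1+k2)/2);e=k2-k1;print(np.linalg.norm(e),np.degrees(np.arctan2(e[1],e[0])))
E
python3 go.py 630,-186,238
```

```text
[ 633.06200538 -189.72701252  192.        ]
29.135359015543894 36.34329490743671
46.99522311607541 -52.66189670196909
32.272512691018605 -140.90207156542482
48.59282539659649 123.64930879129341
[ 578.52922908 -200.58181208   48.        ] [ 686.00388305 -178.52302881   48.        ] [ 632.26655606 -189.55242044   48.        ]
109.71504529999379 11.598672575207729
630,-186,238 [ 0.03  0.17 10.21] rows 3 each [0.01 0.06 3.4 ]
```

```bash
python3 -m handwheel '[{"dx":0,"dy":0,"dz":0,"yaw":-7.25,"jaw":1},{"dx":0,"dy":0,"dz":0,"yaw":-7.25,"jaw":1},{"dx":0,"dy":0,"dz":0,"yaw":-7.25,"jaw":1},{"dx":0,"dy":0,"dz":0,"yaw":0,"jaw":1},{"dx":0,"dy":0,"dz":0,"yaw":0,"jaw":1}]'; python3 st.py; python3 go.py 632,-188.5,146
```

```text
time: 13.65
tcp_pos: [628.3, -183.6, 342.4]
eef_rot: [0.449, 0.893, 0.001, 0.0]
force: [0.4, 0.5, 0.1]
gripper_width: 87.4
gripper_force: 0.0
13.65 [-3.910e-01  3.640e-01  1.211e+00  1.000e-03  1.566e+00 -1.030e+00] [ 628.3 -183.6  342.4] z [ 0.001  0.001 -1.   ] y [0.803 0.597 0.002]
632,-188.5,146 [-0.61 -0.03 19.64] rows 4 each [-0.15 -0.01  4.91]
```

```bash
python3 -m handwheel '[{"dx":-0.2,"dy":0,"dz":3.5,"yaw":0,"jaw":1},{"dx":-0.2,"dy":0,"dz":3.5,"yaw":0,"jaw":1},{"dx":0,"dy":0,"dz":3.5,"yaw":0,"jaw":1},{"dx":0,"dy":0,"dz":2.5,"yaw":0,"jaw":1},{"dx":0,"dy":0,"dz":0,"yaw":0,"jaw":1},{"dx":0,"dy":0,"dz":0,"yaw":0,"jaw":1},{"dx":0,"dy":0,"dz":0,"yaw":0,"jaw":1}]'; python3 go.py 632,-188.5,146; python3 -m handwheel '[{"dx":0,"dy":0,"dz":0,"yaw":0,"jaw":1}]'; python3 go.py 632,-188.5,146
```

```text
time: 14.35
tcp_pos: [632.5, -188.1, 213.6]
eef_rot: [0.448, 0.894, 0.001, 0.002]
force: [-0.0, 0.3, -0.1]
gripper_width: 88.0
gripper_force: 0.0
632,-188.5,146 [ 0.01 -0.08  6.76] rows 2 each [ 0.01 -0.04  3.38]
time: 14.45
tcp_pos: [632.4, -188.2, 213.6]
eef_rot: [0.448, 0.894, 0.001, 0.002]
force: [-0.2, 0.3, -0.1]
gripper_width: 87.4
gripper_force: 0.0
632,-188.5,146 [ 0.02 -0.08  6.76] rows 2 each [ 0.01 -0.04  3.38]
```

Aligned. I'll descend, then close at a moderate force.

```bash
python3 -m handwheel '[{"dx":0,"dy":0,"dz":2.5,"yaw":0,"jaw":1},{"dx":0,"dy":0,"dz":2.5,"yaw":0,"jaw":1},{"dx":0,"dy":0,"dz":1.7,"yaw":0,"jaw":1},{"dx":0,"dy":0,"dz":0,"yaw":0,"jaw":1},{"dx":0,"dy":0,"dz":0,"yaw":0,"jaw":1}]'; python3 -m handwheel '[{"dx":0,"dy":0,"dz":0,"yaw":0,"jaw":0},{"dx":0,"dy":0,"dz":0,"yaw":0,"jaw":0},{"dx":0,"dy":0,"dz":0,"yaw":0,"jaw":0},{"dx":0,"dy":0,"dz":0,"yaw":0,"jaw":0},{"dx":0,"dy":0,"dz":0,"yaw":0,"jaw":0},{"dx":0,"dy":0,"dz":0,"yaw":0,"jaw":0},{"dx":0,"dy":0,"dz":0,"yaw":0,"jaw":0},{"dx":0,"dy":0,"dz":0,"yaw":0,"jaw":0}]' 30; python3 st.py
```

```text
time: 14.95
tcp_pos: [631.9, -188.0, 145.5]
eef_rot: [0.448, 0.894, 0.001, 0.001]
force: [1.1, 0.3, 0.1]
gripper_width: 87.8
gripper_force: 0.0
time: 15.75
tcp_pos: [631.2, -187.9, 144.3]
eef_rot: [0.448, 0.894, 0.0, -0.0]
force: [-1.2, -0.8, 0.3]
gripper_width: 36.0
gripper_force: 30.0
15.75 [-3.950e-01  5.130e-01  1.461e+00  1.000e-03  1.168e+00 -1.037e+00] [ 631.2 -187.9  144.3] z [ 0.     0.001 -1.   ] y [0.801 0.599 0.001]
```

Gripped at 36.0 mm, across the pack's y as intended. Next I turn it anticlockwise (negative yaw).

```bash
echo 'from h import *
s=arm.get_state();y=R.from_quat(s["eef_rot"]).as_matrix()[:,1];print("yaz",np.degrees(np.arctan2(y[1],y[0])),s["force"].round(1),s["ft_torque"].round(2),s["gripper_width"])'>yz.py
python3 -m handwheel '[{"dx":0,"dy":0,"dz":0,"yaw":-3,"jaw":0},{"dx":0,"dy":0,"dz":0,"yaw":-6,"jaw":0},{"dx":0,"dy":0,"dz":0,"yaw":-6,"jaw":0},{"dx":0,"dy":0,"dz":0,"yaw":-6,"jaw":0},{"dx":0,"dy":0,"dz":0,"yaw":-6,"jaw":0},{"dx":0,"dy":0,"dz":0,"yaw":-6,"jaw":0}]' 40; python3 yz.py; python3 -m handwheel '[{"dx":0,"dy":0,"dz":0,"yaw":-6,"jaw":0},{"dx":0,"dy":0,"dz":0,"yaw":-6,"jaw":0},{"dx":0,"dy":0,"dz":0,"yaw":-6,"jaw":0},{"dx":0,"dy":0,"dz":0,"yaw":-6,"jaw":0},{"dx":0,"dy":0,"dz":0,"yaw":-5,"jaw":0},{"dx":0,"dy":0,"dz":0,"yaw":0,"jaw":0},{"dx":0,"dy":0,"dz":0,"yaw":0,"jaw":0}]'; python3 yz.py
```

```text
time: 16.35
tcp_pos: [631.4, -187.7, 144.3]
eef_rot: [0.174, 0.985, 0.001, 0.0]
force: [0.4, -1.0, 0.5]
gripper_width: 36.0
gripper_force: 40.0
yaz 70.00721984321966 [ 0.4 -1.   0.5] [-0.01 -0.11 -0.05] 36.02860547311289
time: 17.05
tcp_pos: [631.3, -187.9, 144.4]
eef_rot: [-0.075, 0.997, 0.0, 0.0]
force: [0.0, -1.1, -0.7]
gripper_width: 35.9
gripper_force: 40.0
yaz 98.6337514893222 [ 0.  -1.1 -0.7] [-0.08 -0.14  0.03] 35.871093803982916
```

```bash
python3 -m handwheel '[{"dx":0,"dy":0,"dz":0,"yaw":-1.5,"jaw":0},{"dx":0,"dy":0,"dz":0,"yaw":-1.5,"jaw":0},{"dx":0,"dy":0,"dz":0,"yaw":-1.5,"jaw":0},{"dx":0,"dy":0,"dz":0,"yaw":0,"jaw":0},{"dx":0,"dy":0,"dz":0,"yaw":0,"jaw":0}]'>/dev/null; python3 yz.py; python3 -m handwheel '[{"dx":0,"dy":0,"dz":0,"yaw":-1.5,"jaw":0},{"dx":0,"dy":0,"dz":0,"yaw":-1,"jaw":0},{"dx":0,"dy":0,"dz":0,"yaw":0,"jaw":0},{"dx":0,"dy":0,"dz":0,"yaw":0,"jaw":0}]'; python3 yz.py
```

```text
yaz 103.25463072230275 [ 2.  -2.1 -1.7] [-0.72 -0.53 -0.03] 35.78681836020711
time: 17.95
tcp_pos: [631.8, -188.7, 144.4]
eef_rot: [-0.138, 0.99, -0.0, 0.001]
force: [2.7, -5.7, -3.1]
gripper_width: 35.9
gripper_force: 40.0
yaz 105.82761319173517 [ 2.7 -5.7 -3.1] [-1.23 -0.74 -0.06] 35.91688890048137
```

```bash
python3 -m handwheel '[{"dx":0,"dy":0,"dz":0,"yaw":-1,"jaw":0},{"dx":0,"dy":0,"dz":0,"yaw":-1,"jaw":0},{"dx":0,"dy":0,"dz":0,"yaw":0,"jaw":0},{"dx":0,"dy":0,"dz":0,"yaw":0,"jaw":0}]'>/dev/null; python3 yz.py; python3 -m handwheel '[{"dx":0,"dy":0,"dz":0,"yaw":-1,"jaw":0},{"dx":0,"dy":0,"dz":0,"yaw":-1,"jaw":0},{"dx":0,"dy":0,"dz":0,"yaw":0,"jaw":0},{"dx":0,"dy":0,"dz":0,"yaw":0,"jaw":0}]'; python3 yz.py
python3 - <<'E'
from h import *
import pickle
c=cal('scene'); a=save('scene','s2.png')[190:310,150:270,::-1]; b=save('side','d2.png')[145:235,240:330,::-1]
cv2.imwrite('pics/t.png',np.clip(np.hstack([cv2.resize(a,(400,400),interpolation=2),cv2.resize(b,(400,400),interpolation=2)]).astype(float)*2,0,255))
E
```

```text
yaz 107.78987418560169 [ 2.6 -5.1 -4.5] [-1.35 -0.71 -0.42] 35.758790911092504
time: 18.75
tcp_pos: [632.1, -188.9, 144.4]
eef_rot: [-0.171, 0.985, -0.0, 0.001]
force: [3.0, -5.0, -4.7]
gripper_width: 36.2
gripper_force: 40.1
yaz 109.71342153517824 [ 3.  -5.  -4.7] [-1.31 -0.8  -1.03] 36.17383275381007[ WARN:0@2.395] global loadsave.cpp:1063 imwrite_ Unsupported depth image for selected encoder is fallbacked to CV_8U.
```

View pics/t.png

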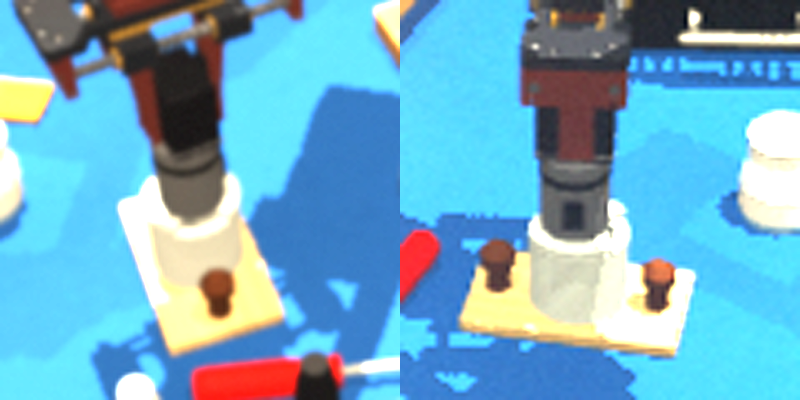

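The picture shows the tool turned with its pack in line with the knobs, and the rising z moment (-0.06, -0.42, -1.03 N m) shows it is against the stop. I ease off the windup and lift.

```bash
python3 -m handwheel '[{"dx":0,"dy":0,"dz":0,"yaw":1.2,"jaw":0},{"dx":0,"dy":0,"dz":0,"yaw":1.2,"jaw":0},{"dx":0,"dy":0,"dz":0,"yaw":0,"jaw":0},{"dx":0,"dy":0,"dz":-0.5,"yaw":0,"jaw":0},{"dx":0,"dy":0,"dz":-0.5,"yaw":0,"jaw":0},{"dx":0,"dy":0,"dz":-0.5,"yaw":0,"jaw":0},{"dx":0,"dy":0,"dz":0,"yaw":0,"jaw":0}]' 50; python3 yz.py
```

```text
time: 19.55
tcp_pos: [630.5, -187.4, 159.5]
eef_rot: [-0.151, 0.988, 0.001, -0.0]
force: [0.0, -3.3, -2.6]
gripper_width: 35.9
gripper_force: 50.0
yaz 107.405778223345 [ 0.  -3.3 -2.6] [-0.43  0.06 -0.09] 35.861226241664326
```

It lifts freely. I continue straight up and check with a picture.

```bash
python3 -m handwheel '[{"dx":0,"dy":0,"dz":-1.5,"yaw":0,"jaw":0},{"dx":0,"dy":0,"dz":-2,"yaw":0,"jaw":0},{"dx":0,"dy":0,"dz":-2,"yaw":0,"jaw":0},{"dx":0,"dy":0,"dz":-3,"yaw":0,"jaw":0},{"dx":0,"dy":0,"dz":-4,"yaw":0,"jaw":0},{"dx":0,"dy":0,"dz":-4,"yaw":0,"jaw":0},{"dx":0,"dy":0,"dz":-4,"yaw":0,"jaw":0},{"dx":0,"dy":0,"dz":0,"yaw":0,"jaw":0}]'; python3 yz.py; python3 st.py
python3 - <<'E'
from h import *
b=save('side','d3.png')[60:240,200:380,::-1]
cv2.imwrite('pics/t3.png',np.clip(cv2.resize(b,(540,540),interpolation=2).astype(float)*2,0,255).astype('uint8'))
E
python3 go.py 630,100,420
```

```text
time: 20.35
tcp_pos: [633.6, -187.9, 372.4]
eef_rot: [-0.151, 0.988, -0.002, 0.006]
force: [0.7, 0.7, -3.4]
gripper_width: 35.7
gripper_force: 50.0
yaz 107.42400704759125 [ 0.7  0.7 -3.4] [ 0.07 -0.14 -0.01] 35.68687564896951
20.35 [-0.394  0.356  1.154  0.003  1.62  -2.269] [ 633.6 -187.9  372.4] z [ 0.012 -0.002 -1.   ] y [-0.299  0.954 -0.005]
630,100,420 [-8.41 27.5  -5.16] rows 6 each [-1.4   4.58 -0.86]
```

View pics/t3.png

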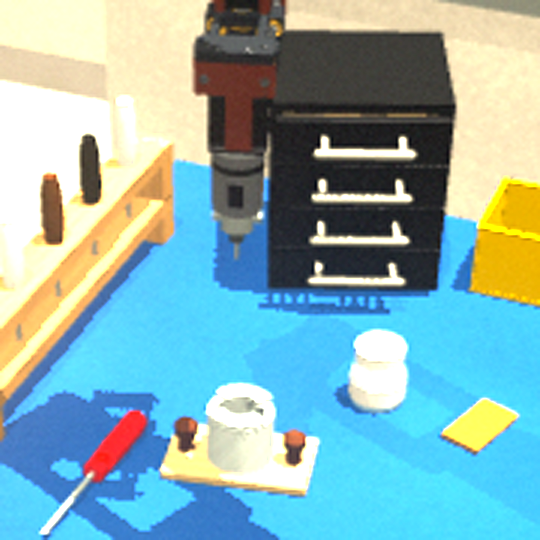

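The side view shows the tool hanging free at (237,190) with its bit tip at (237,258), and the base empty. Now I move onto the tray's azimuth, high up, and push outward at the reach limit to build the lean.

```bash
python3 go.py 640,195,560
```

```text
640,195,560 [-12.3   36.23 -19.15] rows 9 each [-1.37  4.03 -2.13]
```

```bash
python3 -m handwheel '[{"dx":-1,"dy":3,"dz":-1.6,"yaw":0,"jaw":0},{"dx":-1.4,"dy":4,"dz":-2.1,"yaw":0,"jaw":0},{"dx":-1.4,"dy":4,"dz":-2.1,"yaw":0,"jaw":0},{"dx":-1.4,"dy":4,"dz":-2.1,"yaw":0,"jaw":0},{"dx":-1.4,"dy":4,"dz":-2.1,"yaw":0,"jaw":0},{"dx":-1.4,"dy":4,"dz":-2.1,"yaw":0,"jaw":0},{"dx":-1.4,"dy":4,"dz":-2.1,"yaw":0,"jaw":0},{"dx":-1.4,"dy":4,"dz":-2.1,"yaw":0,"jaw":0},{"dx":-1.4,"dy":3,"dz":-2.1,"yaw":0,"jaw":0},{"dx":0,"dy":2,"dz":-1,"yaw":0,"jaw":0}]' 60; python3 st.py
python3 -m handwheel '[{"dx":-2.5,"dy":0,"dz":0,"yaw":0,"jaw":0},{"dx":-5,"dy":0,"dz":0,"yaw":0,"jaw":0},{"dx":-5,"dy":0,"dz":0,"yaw":0,"jaw":0},{"dx":-5,"dy":0,"dz":0,"yaw":0,"jaw":0},{"dx":-5,"dy":0,"dz":0,"yaw":0,"jaw":0},{"dx":-5,"dy":0,"dz":0,"yaw":0,"jaw":0}]'; python3 st.py
```

```text
time: 21.4
tcp_pos: [639.9, 195.0, 557.5]
eef_rot: [-0.153, 0.988, 0.001, -0.001]
force: [1.0, -0.7, -4.2]
gripper_width: 36.1
gripper_force: 60.0
21.4 [ 1.910e-01  3.870e-01  6.900e-01  2.000e-03  2.066e+00 -1.684e+00] [639.9 195.  557.5] z [-0.002  0.002 -1.   ] y [-0.301  0.953  0.002]
time: 22.0
tcp_pos: [826.9, 250.8, 495.3]
eef_rot: [-0.151, 0.988, 0.006, 0.039]
force: [-0.2, 0.8, -4.4]
gripper_width: 36.1
gripper_force: 60.0
22.0 [ 0.211  0.739  0.22   0.009  2.104 -1.657] [826.9 250.8 495.3] z [ 0.075  0.025 -0.997] y [-0.298  0.954  0.001]
```

```bash
python3 -m handwheel '[{"dx":-5,"dy":0,"dz":0,"yaw":0,"jaw":0},{"dx":-5,"dy":0,"dz":0,"yaw":0,"jaw":0},{"dx":-5,"dy":0,"dz":0,"yaw":0,"jaw":0},{"dx":-5,"dy":0,"dz":0,"yaw":0,"jaw":0},{"dx":-5,"dy":0,"dz":0,"yaw":0,"jaw":0},{"dx":-5,"dy":0,"dz":0,"yaw":0,"jaw":0},{"dx":-5,"dy":0,"dz":0,"yaw":0,"jaw":0},{"dx":-5,"dy":0,"dz":0,"yaw":0,"jaw":0}]'; python3 st.py
```

```text
time: 22.8
tcp_pos: [977.7, 299.6, 424.5]
eef_rot: [-0.149, 0.974, 0.025, 0.17]
force: [0.2, -0.4, -4.9]
gripper_width: 35.9
gripper_force: 60.0
22.8 [ 0.22   0.846  0.22   0.027  1.732 -1.645] [977.7 299.6 424.5] z [ 0.323  0.1   -0.941] y [-0.298  0.955 -0.001]
```

Tilt is now 0.345 rad, at about 0.03 rad per row. Continuing.

```bash
python3 -m handwheel '[{"dx":-5,"dy":0,"dz":0,"yaw":0,"jaw":0},{"dx":-5,"dy":0,"dz":0,"yaw":0,"jaw":0},{"dx":-5,"dy":0,"dz":0,"yaw":0,"jaw":0},{"dx":-5,"dy":0,"dz":0,"yaw":0,"jaw":0},{"dx":-5,"dy":0,"dz":0,"yaw":0,"jaw":0},{"dx":-5,"dy":0,"dz":0,"yaw":0,"jaw":0},{"dx":-5,"dy":0,"dz":0,"yaw":0,"jaw":0},{"dx":-5,"dy":0,"dz":0,"yaw":0,"jaw":0}]'; python3 st.py
```

```text
time: 23.6
tcp_pos: [1076.5, 331.8, 466.2]
eef_rot: [-0.143, 0.939, 0.046, 0.31]
force: [-0.0, 0.7, -5.2]
gripper_width: 36.0
gripper_force: 60.0
23.6 [ 0.222  0.857  0.221  0.046  1.428 -1.643] [1076.5  331.8  466.2] z [ 0.568  0.175 -0.804] y [-0.297  0.955 -0.002]
```

```bash
python3 -m handwheel '[{"dx":-5,"dy":0,"dz":0,"yaw":0,"jaw":0},{"dx":-5,"dy":0,"dz":0,"yaw":0,"jaw":0},{"dx":-5,"dy":0,"dz":0,"yaw":0,"jaw":0},{"dx":-5,"dy":0,"dz":0,"yaw":0,"jaw":0}]'; python3 st.py; python3 go.py 548,170,400 548,170,262
```

```text
time: 24.0
tcp_pos: [1104.9, 341.3, 525.2]
eef_rot: [-0.139, 0.914, 0.056, 0.378]
force: [0.6, -0.4, -4.3]
gripper_width: 35.8
gripper_force: 60.0
24.0 [ 0.222  0.833  0.219  0.056  1.307 -1.644] [1104.9  341.3  525.2] z [ 0.675  0.208 -0.708] y [-0.297  0.955 -0.003]
548,170,400 [ 50.09   0.22 -32.29] rows 12 each [ 4.17  0.02 -2.69]
548,170,262 [9.75 0.04 9.77] rows 3 each [3.25 0.01 3.26]
```

Tilt is 44.9°. Now back above the tray.

```bash
python3 -m handwheel '[{"dx":3,"dy":0,"dz":-1.9,"yaw":0,"jaw":0},{"dx":4.2,"dy":0,"dz":-2.7,"yaw":0,"jaw":0},{"dx":4.2,"dy":0,"dz":-2.7,"yaw":0,"jaw":0},{"dx":4.2,"dy":0,"dz":-2.7,"yaw":0,"jaw":0},{"dx":4.2,"dy":0,"dz":-2.7,"yaw":0,"jaw":0},{"dx":4.2,"dy":0,"dz":-2.7,"yaw":0,"jaw":0},{"dx":4.2,"dy":0,"dz":-2.7,"yaw":0,"jaw":0},{"dx":4.2,"dy":0,"dz":-2.7,"yaw":0,"jaw":0},{"dx":4.2,"dy":0,"dz":-2.7,"yaw":0,"jaw":0},{"dx":4.2,"dy":0,"dz":-2.7,"yaw":0,"jaw":0}]'
python3 -m handwheel '[{"dx":4.2,"dy":0,"dz":-2.7,"yaw":0,"jaw":0},{"dx":3,"dy":0,"dz":-2,"yaw":0,"jaw":0},{"dx":1.5,"dy":0,"dz":-1,"yaw":0,"jaw":0},{"dx":0,"dy":0,"dz":0,"yaw":0,"jaw":0},{"dx":0,"dy":0,"dz":0,"yaw":0,"jaw":0}]'; python3 st.py; python3 go.py 554,174,262
```

```text
time: 25.0
tcp_pos: [654.5, 201.1, 424.8]
eef_rot: [-0.139, 0.913, 0.056, 0.38]
force: [0.5, 0.1, -3.9]
gripper_width: 35.6
gripper_force: 60.0
time: 25.5
tcp_pos: [560.3, 171.3, 404.9]
eef_rot: [-0.139, 0.912, 0.056, 0.381]
force: [1.4, -1.0, -4.2]
gripper_width: 35.7
gripper_force: 60.0
25.5 [ 0.075 -0.156  1.929  0.277  0.609 -1.963] [560.3 171.3 404.9] z [ 0.679  0.208 -0.704] y [-0.297  0.955 -0.004]
554,174,262 [10.52  0.49  9.69] rows 3 each [3.51 0.16 3.23]
```

```bash
python3 -m handwheel '[{"dx":2.1,"dy":0.1,"dz":1.9,"yaw":0,"jaw":0},{"dx":2.1,"dy":0.1,"dz":1.9,"yaw":0,"jaw":0},{"dx":2.1,"dy":0.1,"dz":1.9,"yaw":0,"jaw":0},{"dx":2.1,"dy":0.1,"dz":1.9,"yaw":0,"jaw":0},{"dx":2.1,"dy":0.1,"dz":1.9,"yaw":0,"jaw":0},{"dx":0,"dy":0,"dz":0,"yaw":0,"jaw":0},{"dx":0,"dy":0,"dz":0,"yaw":0,"jaw":0},{"dx":0,"dy":0,"dz":0,"yaw":0,"jaw":0}]'; python3 st.py
python3 - <<'E'
from h import *
s=arm.get_state();M=R.from_quat(s['eef_rot']).as_matrix();tip=s['tcp_pos']+127*M[:,2];print('tip',tip.round(),'tilt',np.degrees(np.arccos(-M[2,2])))
out=[]
for n in('scene','side'):
    c=cal(n);im=save(n,n+'4.png')[:,:,::-1].copy();u,v=proj(c,tip);print(n,u,v); u0,v0=proj(c,s['tcp_pos']-92*M[:,2]*0)
    x,y=int(u)-60,int(v)-70; out.append(cv2.resize(im[y:y+120,x:x+120],(400,400),interpolation=2)); print(x,y)
cv2.imwrite('pics/t4.png',np.clip(np.hstack(out).astype(float)*1.6,0,255).astype('uint8'))
E
```

```text
time: 26.3
tcp_pos: [554.5, 174.0, 264.7]
eef_rot: [-0.14, 0.912, 0.056, 0.381]
force: [-0.0, 0.4, -4.0]
gripper_width: 35.6
gripper_force: 60.0
26.3 [ 0.086  0.027  2.169  0.744  0.223 -2.458] [554.5 174.  264.7] z [ 0.68   0.209 -0.703] y [-0.297  0.955 -0.004]
tip [641. 201. 175.] tilt 45.356593004978706
scene 370.2190850100124 198.42238174146777
310 128
side 214.0818211557043 252.35760470176052
154 182
```

View pics/t4.png

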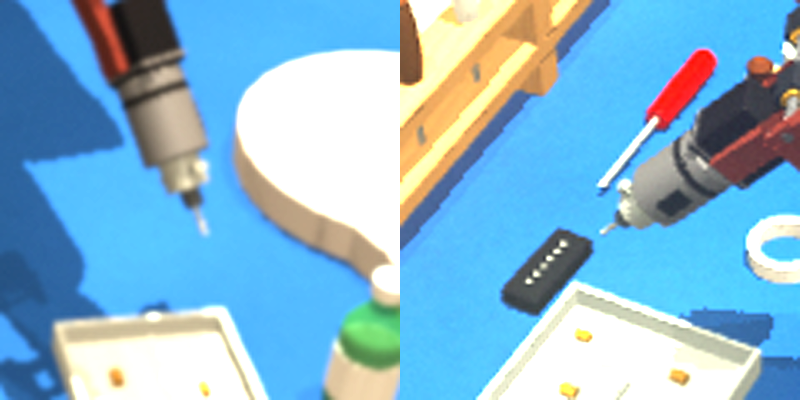

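Predicted and seen tip agree within 2 px in both views (scene crop (206,233), side crop (602,234)), so there was no slip. Joint 5 is close to its limit, so I raise 1.5 cm for margin, let it settle and hand in.

```bash
python3 -m handwheel '[{"dx":-0.5,"dy":0,"dz":-0.5,"yaw":0,"jaw":0},{"dx":-0.5,"dy":0,"dz":-0.5,"yaw":0,"jaw":0},{"dx":0,"dy":0,"dz":0,"yaw":0,"jaw":0},{"dx":0,"dy":0,"dz":0,"yaw":0,"jaw":0},{"dx":0,"dy":0,"dz":0,"yaw":0,"jaw":0},{"dx":0,"dy":0,"dz":0,"yaw":0,"jaw":0},{"dx":0,"dy":0,"dz":0,"yaw":0,"jaw":0},{"dx":0,"dy":0,"dz":0,"yaw":0,"jaw":0},{"dx":0,"dy":0,"dz":0,"yaw":0,"jaw":0},{"dx":0,"dy":0,"dz":0,"yaw":0,"jaw":0}]'; python3 st.py; python3 -c "
from h import *
s=arm.get_state();z=R.from_quat(s['eef_rot']).as_matrix()[:,2];print(s['tcp_pos']+127*z,s['qvel'].round(3));print(arm.job_done())"
```

```text
time: 27.4
tcp_pos: [552.3, 174.0, 276.3]
eef_rot: [-0.139, 0.913, 0.056, 0.38]
force: [-0.9, 0.5, -5.5]
gripper_width: 35.8
gripper_force: 60.0
27.4 [ 8.600e-02  1.000e-03  2.152e+00  6.260e-01  2.590e-01 -2.336e+00] [552.3 174.  276.3] z [ 0.677  0.209 -0.705] y [-0.297  0.955 -0.003]
[638.32535662 200.47915395 186.73303568] [ 0.001 -0.001 -0.     0.    -0.001  0.002]
the job is handed in; nothing more can be done
None
```

I turned the rotary tool to its stop, drew it out of the base and handed in the job at 27.4 s; the gripper is holding it still at about 45°, with the bit tip about 187 mm above the bench over the middle of the tray.

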